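Latch the lunch warmer, brace it against the shelf and switch it on

ROBOT

A 6-joint arm with a two-finger parallel gripper is mounted at the origin on a cart in front of the work surface, level with it; the furniture and walls round the work are solid. World frame = base frame: x ahead of the robot, y to its left, z up, the work surface at z = 0. Lengths are in mm, angles in rad, forces in N, time in s.
With the tool pointing down it reaches from about 375 to 925 mm from the base axis. Payload 5.7 kg.
Tool frame: the origin (TCP) lies at the very end of the fingers, on their centre line; the grasp point (between the pads) lies 19 mm behind it (bot.grip_point_offset is the distance from the TCP to the grasp point, in mm); z points along the fingers, y is the line along which they close (so a half turn about z gives the same grasp; the last joint's range is limited). The gripper opens to 88 mm and grips with 3 to 60 N. Pads are 20 mm wide; open, the fingers measure 115 mm over their backs; the gripper's body (75 mm by 178 mm) begins 61 mm behind the grasp point.
Start: joints at [-1.378, 0.359, 1.51, -0, 1.272, -0.115], TCP at [181.762, -571.773, 222.623] pointing down, gripper open.
Joint ranges: [-2.97, 2.97], [-1.01, 2.36], [0.21, 2.38], [-0.96, 4.11], [0.2, 2.71], [-2.98, 2.98]. Speed limits (rad/s): [2.39, 2.39, 3.14, 3.14, 3.14, 3.14].

INTERFACE

Orientations are given as a unit quaternion [x, y, z, w].
In Python, from station import bot gives the robot as it stands.
- The arm moves only by the shell command python3 -m handwheel 'ROWS' [OPENING] [FORCE]. ROWS is JSON, a list of rows, each an object with "xyz": the shift along the tool's x, y, z in units of 0.4 m (1.0 is 0.4 m), a list of three; "twist": the turn about the tool's z in units of pi rad (1.0 is pi rad). In form: [{"xyz": [tx, ty, tz], "twist": twist}, ...]. A call has 1 to 12 rows; each row is the pose to reach, as a shift and turn from the pose commanded when the call began, along the tool's axes at that moment, turning the shorter way round; what a row does not reach only later rows make up. A row lasts 1/8 s, in which the tool goes at most 62.5 mm and 10.7 degrees, less where a joint would pass 70% of its speed; a pose out of reach is approached as far as the arm can. A call with a number of a shift or a turn outside -1 to 1 is refused whole. A call with a gripper value outside its range is refused whole. OPENING is the opening, from 0 (shut) to 1 (fully open), set as the call begins (- or left out, the last holds). The fingers move at their own pace and stop on an object; FORCE is the grip in N (left out, the last holds). Time passes only in rows, so rows that repeat a pose let the fingers close. It gives the time, the measured TCP pose, the force, the opening and the grip force at its end, in the units of the state.
- bot.state(): the state, without advancing time (a new reading comes with each control period).
- bot.camera(name): name is "scene" or "side" or "wrist"; returns (picture, depth): 384x512x3 uint8, red, green, blue; 384x512 float32, mm along the optical axis (not along the pixel's ray), 0 where there is no reading.
- bot.calibration(name): a dict with "K" (3x3 intrinsics, pixels), "k1" (the pictures are not rectified: a ray, as slopes to the right and down, at radius r is drawn at 1 + k1 r^2 times it, then the intrinsics apply), "origin" and "orientation" of the camera in the world; the wrist camera has in their place "T_tool_cam" (4x4, takes a point from camera to tool coordinates, whose origin is the TCP and whose axes are the flange's). Camera axes: x right, y up, looking along -z (the intrinsics and any distortion apply to the point x, -y, -z); pixel columns grow to the right and rows downward; lengths in mm; the calibration is good to about 2 mm. A picture is of the moment at which its call begins: read the wrist's pose just before it. calibration takes no time and is no camera call.
- bot.sign_off(): hands the job in; it is judged then, once.
The state is a dict: "t": time; "joint_positions": joint angles; "joint_vel": joint speeds; "effort": joint torques, N m; "tool_pos": TCP position; "orientation": TCP orientation; "force": force on the tool from outside, world axes, zero at the start; "moment": the same for the moment, N m; "width": opening from 0.0 (shut) to 1.0 (fully open); "grasp_force": force on a finger pad.
Only numpy, scipy, OpenCV 4.12 (cv2) and the standard library are available. Lean on these libraries where they do the work, as an engineer would, in place of code of your own. Each camera call takes 0.05 s, during which the arm holds its last target. There are 200 camera calls.

TASK

Get the cordless lunch warmer going. Shut its front latch properly: swing the wire loop up and over the keeper on the lid, then snap the lever down flat so that it pulls the lid tight. Only then switch it on: with the warmer slid back square against the front of the fixed wooden spice shelf so that it cannot skate away, push its orange start button fully in until it stays in. Leave the warmer standing flush against the shelf, latched and switched on, and do not disturb the other things.

Things in the scene. Friction and masses are not known exactly. Their poses are not given: they have to be found in the camera images.
- warmer: loose cordless lunch box, pale green-grey, dark green lid, 0.35 to 0.6 kg, 116 (x) x 190 (y) x 86 mm; slides on 2 to 5 N. Origin: centre of underside; own -x is its front (latch, button; faces the robot), +y to the robot's left, z up. Front face at x = -58 mm, back at +58; lid z 66 to 86 mm, its front at x = -60. The front is bare for pushing from y = -40 to +30 mm
- spice_shelf: low oak shelf screwed to the worktop behind the warmer, 100 (x) x 360 (y) x 95 mm, with jars standing on it; it does not move. Origin: centre of its underside; its flat front board looks to its own -x, at own x = -50 mm, from z = 5 to 95 mm; it may stand turned a few degrees
- shelf_front (a point): middle of the shelf's front face, 40 mm above the worktop; x points into the shelf (square to the face), y along it
- warmer_back (a point): middle of the warmer's back face, 34 mm above its underside; axes as the warmer's (the lid's front face, z 66 to 86 mm, is also bare for pushing from y = -95 to +30 and from +70 to +95 mm of the warmer)
- lid (a joint): how far the latch has drawn the lid down on its rubber seal, rad: 0 resting loose on the seal, 0.008 to 0.011 when latched. The lid is already down and needs no other handling
- latch_lever (a joint): angle of the steel draw-latch lever, rad: 0 snapped flat down the front, grows as its free end swings out and up; starts at 1.7 to 1.85 (sticking out level towards the robot), stays where left; stops at 0 and 1.9. With the loop hooked it goes down easily to about 1.0, then needs 2 to 4 N at its tip to pass centre at about 0.3, whence it snaps to 0 and stays
- latch_pivot (a point): the lever's pivot, a level axis along the warmer's y, at own (-68, 50, 52) mm of the warmer. The loop's pin is carried on the lever 14 mm from this pivot: at own (-63.9, 50, 38.6) mm of the warmer when the lever is at 0, and it turns with the lever to about (-82, 50, 50) mm when open (0.295 rad nearer the lid than straight down, less the lever's angle)
- lever_tip (a point): free end of the lever, a steel plate 20 mm wide, 3 mm thick and 38 mm long from its pivot, its end flared 4 mm outward
- latch_loop (a joint): angle of the wire loop about its pin on the lever, rad; (latch_loop - latch_lever) is its lean from upright, positive out towards the robot. It starts 0.6 to 0.75 rad out, on its stop at 2.45, and swings freely: pushed a little past upright it falls inward by its own weight and lies on the lid's front face just above the keeper, at a lean of about -0.5
- loop_bar (a point): middle of the loop's free cross bar: 5 mm steel wire, 31 mm long along the warmer's y, 37.5 mm from the pin; two side wires 31 mm apart lead to the pin
- keeper (a point): seat of the cross bar on the keeper, at own (-67, 50, 77.5) mm of the warmer: a steel ledge on the lid's front, 18 mm wide (y), out to own x = -74.5 mm, its top at z = 75 mm, with an upturned lip at the outer edge to z = 78.5 mm. The bar goes over the lip from above, lies between lip and lid, and the lever draws it down onto the ledge
- start_button (a joint): travel of the start button, m: 0 out (off), 0.006 fully in (on). It takes about 8 N, more than it takes to slide the warmer when nothing is behind it, and stays in where it is left
- button_face (a point): middle of the outer face of the round orange button, 26 mm across, which looks to the warmer's own -x and stands 10 mm out of the front, at own (-68, -58, 36) mm; it is pushed along the warmer's +x
- cardamom: spice jar with a black lid and a black label with a green leaf, 41 mm across, 105 mm tall, standing on the spice shelf; origin: centre of its underside; leave it alone
- cinnamon: spice jar with a black lid and a blue label, 41 mm across, 105 mm tall, standing on the spice shelf; origin: centre of its underside; leave it alone
- salt_shaker: glass salt shaker with a grey cap, 44 mm across, 90 mm tall, standing on the spice shelf; origin: centre of its underside; leave it alone
- honey_jar: honey-coloured jar with a red lid, 65 mm across, 100 mm tall, standing on the spice shelf; origin: centre of its underside; leave it alone
- mug: white mug, 78 mm across (110 mm with its handle), 97 mm tall, on the worktop to the right of the warmer; origin: centre of its underside; leave it alone
- tumbler: clear drinking glass, 81 mm across, 91 mm tall, on the worktop to the right; origin: centre of its underside; leave it alone
- fish_tin: flat oblong tin with a blue-green top, 63 x 105 x 26 mm, on the worktop to the right; origin: centre of its underside; leave it alone
- biscuit_bar: orange and white wrapped biscuit bar, 80 x 206 x 16 mm, flat on the worktop to the right; origin: centre of its underside; leave it alone

How it is judged (in metres and radians):
On the way, in this order (a step that is already met when the one before it is completed fails the run):
1. the latch is shut: loop on the keeper, lever snapped down, lid drawn onto its seal (value of joint latch_lever below 0.12 rad and value of joint lid above 0.004 rad and distance between loop_bar and keeper below 0.008 m), for 0.2 s.
2. the button is pushed fully in while the warmer bears against the shelf (value of joint start_button above 0.005 m and contact force between warmer and spice_shelf above 1.5 N and x of warmer_back in the frame of shelf_front above -0.005 m).
At the end, for the whole second after the job is handed in: Latch shut (lever within 0.12 rad of flat, cross bar within 8 mm of its keeper seat, lid drawn over 0.004 rad), button over 5 mm in, warmer at rest, upright, its back within 5 mm of the shelf front and square within 0.06 rad, its middle within 150 mm of the shelf's (all of step 1 and value of joint start_button above 0.005 m and x of warmer_back in the frame of shelf_front above -0.005 m and angle between the x axis of warmer and the x axis of spice_shelf, either way round below 0.06 rad and y of warmer_back in the frame of shelf_front between -0.15 and 0.15 m and angle between warmer's own z axis and vertical below 0.05 rad and linear speed of warmer below 0.01 m/s); the robot touches nothing.
It fails at once if the button is pushed in while the latch is not shut (value of joint start_button above 0.003 m and not (value of joint latch_lever below 0.12 rad and value of joint lid above 0.004 rad and distance between loop_bar and keeper below 0.008 m)).
It fails at once if the button is pushed in while the warmer stands away from the shelf (value of joint start_button above 0.003 m and x of warmer_back in the frame of shelf_front below -0.012 m).
It fails at once if the warmer is tipped or lifted (angle between warmer's own z axis and vertical above 0.3 rad or height (world z) of warmer above 0.04 m).
It fails at once if another thing is moved more than 30 mm or knocked over (distance of any of cardamom, cinnamon, salt_shaker, honey_jar, mug, tumbler, fish_tin, biscuit_bar from where it was at the start of the episode above 0.03 m or angle between any of cardamom, cinnamon, salt_shaker, honey_jar, mug, tumbler, fish_tin, biscuit_bar's own z axis and vertical above 0.4 rad).
It also fails if it takes over 64 s, if anything falls off the work surface, if the arm or the gripper's body presses on something with over 40 N, if the wrist force passes 120 N, or if a joint passes its speed limit or range.

## Working session

There is one attempt and no reset: what is moved stays moved. The work goes in short steps, Python scripts to look and compute and a shell command to move; the robot and the scene stay as the last step left them, time stands still between calls to the robot, and variables do not carry over. Pictures are saved under pics/ and viewed, at most 10 in all, crops included, and the job is handed in when it is done.

```bash
ls; mkdir -p pics
cat > h.py <<'E'
import numpy as np, cv2
from scipy.spatial.transform import Rotation as R
from station import bot
def cam(name):
    s=bot.state(); im,d=bot.camera(name); c=bot.calibration(name)
    if name=="wrist":
        T=np.eye(4);T[:3,:3]=R.from_quat(s["orientation"]).as_matrix();T[:3,3]=s["tool_pos"]
        M=T@np.array(c["T_tool_cam"])
    else:
        M=np.eye(4);M[:3,:3]=R.from_quat(c["orientation"]).as_matrix();M[:3,3]=c["origin"]
    return im,d,np.array(c["K"]),c["k1"],M
def rays(px,K,k1):
    p=np.asarray(px,float).reshape(-1,1,2)
    q=cv2.undistortPoints(p,K,np.array([k1,0,0,0,0.])).reshape(-1,2)
    return np.c_[q[:,0],-q[:,1],-np.ones(len(q))]
def world(px,depth,K,k1,M):
    r=rays(px,K,k1)*np.asarray(depth,float).reshape(-1,1)
    return r@M[:3,:3].T+M[:3,3]
def cloud(d,K,k1,M):
    v,u=np.mgrid[:d.shape[0],:d.shape[1]]
    P=world(np.c_[u.ravel(),v.ravel()],d.ravel(),K,k1,M).reshape(d.shape+(3,))
    P[d<=0]=np.nan
    return P
def onplane(px,z,K,k1,M):
    r=rays(px,K,k1)@M[:3,:3].T; t=(z-M[2,3])/r[:,2]
    return M[:3,3]+r*t[:,None]
def save(im,n): cv2.imwrite("pics/"+n,im[...,::-1])
E
python3 - <<'E'
from h import *
s=bot.state();print({k:np.round(v,3) for k,v in s.items()})
a=[]
for n in("scene","side"):
    im,d,K,k1,M=cam(n);a.append(im);print(n,np.round(K,1).tolist(),k1,np.round(M,2).tolist());np.savez(n+"0.npz",im=im,d=d,K=K,k1=k1,M=M)
save(a[0],"scene0.png");save(a[1],"side0.png")
print(bot.calibration("wrist"))
E
```

```text
pics
{'t': np.float64(0.0), 'joint_positions': array([-1.378,  0.359,  1.511, -0.   ,  1.273, -0.115]), 'joint_vel': array([ 0.002,  0.   , -0.002, -0.   , -0.001, -0.001]), 'effort': array([ 4.0000e-03, -5.1535e+01, -2.7073e+01,  6.8000e-02,  3.5000e-02,
       -0.0000e+00]), 'tool_pos': array([ 181.615, -571.137,  221.842]), 'orientation': array([ 0.988,  0.153, -0.   , -0.001]), 'force': array([-0.511, -1.503, -0.156]), 'moment': array([ 0.007, -0.022,  0.023]), 'grasp_force': np.float64(0.0), 'width': np.float64(0.995)}
scene [[380.4, 0.0, 251.7], [0.0, 380.4, 197.5], [0.0, 0.0, 1.0]] -0.06976774787644296 [[-0.91, 0.3, -0.28, 350.57], [-0.41, -0.66, 0.63, 569.19], [0.01, 0.69, 0.73, 793.94], [0.0, 0.0, 0.0, 1.0]]
side [[361.5, 0.0, 253.9], [0.0, 361.5, 186.0], [0.0, 0.0, 1.0]] 0.022075010127988907 [[-0.6, -0.47, 0.65, 1261.25], [0.8, -0.35, 0.48, 414.03], [0.0, 0.81, 0.59, 688.76], [0.0, 0.0, 0.0, 1.0]]
{'K': array([[265.39023691,   0.        , 252.71822821],
       [  0.        , 265.39023691, 190.14214344],
       [  0.        ,   0.        ,   1.        ]]), 'k1': -0.015221529252200347, 'T_tool_cam': array([[ 4.26465977e-04,  9.68328004e-01,  2.49681188e-01,
         6.91808393e+01],
       [ 9.99999870e-01, -4.82852732e-04,  1.64585488e-04,
        -2.95654065e-01],
       [ 2.79931981e-04,  2.49681086e-01, -9.68328083e-01,
        -1.62812139e+02],
       [ 0.00000000e+00,  0.00000000e+00,  0.00000000e+00,
         1.00000000e+00]])}
```

View pics/scene0.png

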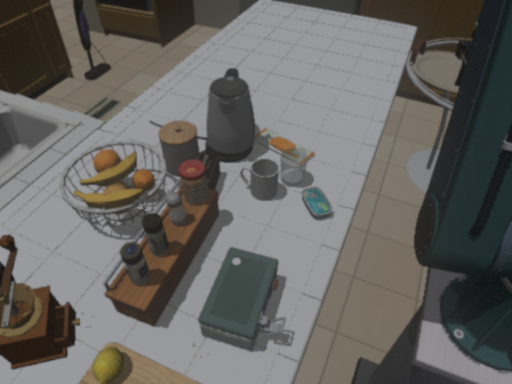

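View pics/side0.png

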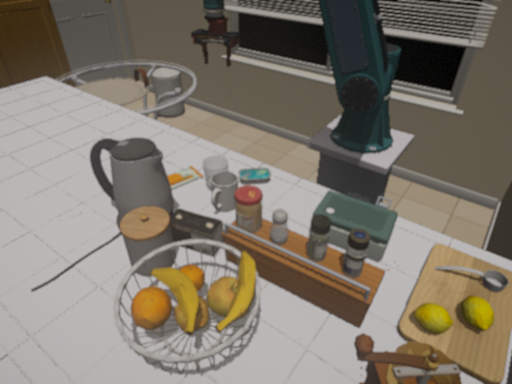

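The scene view shows the warmer's lid at about (240,292), with the latch sticking out to about (285,330). The shelf runs from (140,300) to (210,210). The side view shows the warmer at (355,220), behind the shelf at (300,270).

Run:
```python
from h import *
for n in("scene","side"):
    z=np.load(n+"0.npz");im,d,K,k1,M=z["im"],z["d"],z["K"],float(z["k1"]),z["M"]
    P=cloud(d,K,k1,M);hsv=cv2.cvtColor(im,cv2.COLOR_RGB2HSV)
    X,Y,Z=P[...,0],P[...,1],P[...,2]
    tb=(abs(Z)<6);print(n,"table",np.nanmedian(Z[tb]))
    box=(X>300)&(X<900)&(Y>-300)&(Y<400)
    g=box&(Z>78)&(Z<96)&(hsv[...,0]>60)&(hsv[...,0]<100)&(hsv[...,1]>50)
    w=box&(Z>88)&(Z<101)&(hsv[...,0]<20)&(hsv[...,1]>70)
    for nm,m in(("lid",g),("shelf",w)):
        m=m.astype(np.uint8);nn,lab,st,ce=cv2.connectedComponentsWithStats(m)
        i=1+np.argmax(st[1:,4]);q=P[lab==i]
        print(nm,st[i],np.median(q[:,2]),cv2.minAreaRect(q[:,:2].astype(np.float32)))
    if n=="scene":
        # latch metal: grey pixels near the front of warmer
        m=box&(Z>40)&(Z<110)&(X<400+200)&(hsv[...,1]<50)
        sub=(slice(300,352),slice(250,305))
        ys,xs=np.where(m[sub]);
        print(len(xs)); 
        for y,x in list(zip(ys+300,xs+250))[::6]: print(x,y,np.round(P[y,x]),end=' ')
    r=cv2.resize(im[250:360,190:310] if n=="scene" else im[180:270,300:410],None,fx=6 if n=="scene" else 6,fy=6 if n=="scene" else 6,interpolation=cv2.INTER_CUBIC)
    if n=="scene": r=r[:600];
    save(r[:, :800],n+"0c.png")
```

```text
scene table -0.6090737602901299Traceback (most recent call last):
  File "<stdin>", line 12, in <module>
    return _wrapfunc(a, 'argmax', axis=axis, out=out, **kwds)
    return bound(*args, **kwds)
ValueError: attempt to get argmax of an empty sequence
```

Run:
```python
from h import *
for n,pl,ps in(("scene",(240,300),(165,280)),("side",(350,210),(270,250))):
    z=np.load(n+"0.npz");im,d,K,k1,M=z["im"],z["d"],z["K"],float(z["k1"]),z["M"]
    P=cloud(d,K,k1,M);hsv=cv2.cvtColor(im,cv2.COLOR_RGB2HSV)
    Z=P[...,2]
    for p in(pl,ps): print(n,p,hsv[p[1],p[0]],np.round(P[p[1],p[0]]))
    box=np.linalg.norm(P[...,:2]-P[pl[1],pl[0],:2],axis=-1)<300
    g=box&(Z>78)&(Z<96)&(hsv[...,0]>50)&(hsv[...,0]<110)&(hsv[...,1]>40)
    w=box&(Z>88)&(Z<101)&(hsv[...,0]<20)&(hsv[...,1]>70)
    for nm,m in(("lid",g),("shelf",w)):
        m=m.astype(np.uint8);nn,lab,st,ce=cv2.connectedComponentsWithStats(m)
        if nn<2: print(nm,"none");continue
        i=1+np.argmax(st[1:,4]);q=P[lab==i]
        print(nm,st[i],np.median(q[:,2]),cv2.minAreaRect(q[:,:2].astype(np.float32)))
    r=cv2.resize(im[250:350,190:310],None,fx=6,fy=6,interpolation=cv2.INTER_CUBIC)
    if n=="scene": save(r,n+"0c.png")
```

```text
scene (240, 300) [84 34 74] [526. 229.  86.]
scene (165, 280) [12 87 50] [691. 254.  87.]
lid [250 305   8  14  35] 85.57183560093847 ((489.2021179199219, 240.7440185546875), (12.2937650680542, 29.143138885498047), 15.795370101928711)
shelf [ 105  196  109  116 3143] 94.45685268497448 ((745.629638671875, 169.0386962890625), (99.5981216430664, 337.7222900390625), 3.6171045303344727)
side (350, 210) [75 45 90] [539. 187.  87.]
side (270, 250) [ 14 137 104] [783. 105.  93.]
lid [ 322  193   74   47 1681] 86.08675720705787 ((539.4580078125, 203.89736938476562), (113.02129364013672, 180.66873168945312), 6.487896919250488)
shelf [ 238  232  147   73 2514] 94.22477307619971 ((748.2340698242188, 173.65892028808594), (99.8471450805664, 324.8954772949219), 4.1266632080078125)
```

View pics/scene0c.png

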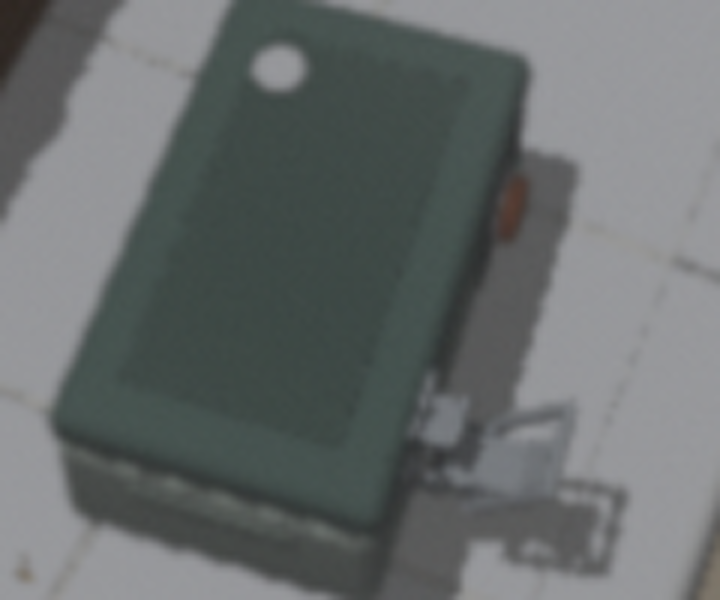

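The crop shows the lid with its corners at (60,425), (385,530), (525,60) and (235,0). The keeper is at (440,420), the lever at (515,465), the loop at (600,540) and the orange button at (513,207). Next I fit the lid precisely.

Run:
```python
from h import *
for n,pl in(("scene",(240,300)),("side",(350,210))):
    z=np.load(n+"0.npz");im,d,K,k1,M=z["im"],z["d"],z["K"],float(z["k1"]),z["M"]
    P=cloud(d,K,k1,M);Z=P[...,2];hsv=cv2.cvtColor(im,cv2.COLOR_RGB2HSV)
    box=np.linalg.norm(P[...,:2]-[540,202],axis=-1)<130
    g=box&(Z>81)&(Z<92)&(hsv[...,0]>50)&(hsv[...,0]<110)&(hsv[...,1]>25)
    m=g.astype(np.uint8);nn,lab,st,ce=cv2.connectedComponentsWithStats(m);i=1+np.argmax(st[1:,4]);q=P[lab==i]
    # colour-edge on plane too
    c=max(cv2.findContours((lab==i).astype(np.uint8),0,2)[0],key=len)[:,0]
    print(n,"depth",st[i],cv2.minAreaRect(q[:,:2].astype(np.float32)),"plane",cv2.minAreaRect(onplane(c,86,K,k1,M)[:,:2].astype(np.float32)))
    # shelf front edge fit
    w=(Z>85)&(Z<101)&(abs(P[...,0]-745)<70)&(abs(P[...,1]-170)<200)
    q=P[w];e=[]
    for y in range(30,320,15):
        s=q[abs(q[:,1]-y)<7.5]
        if len(s)>5:e.append((y,np.percentile(s[:,0],1)))
    e=np.array(e);pf=np.polyfit(e[:,0],e[:,1],1);print("shelf front x=%.4f*y+%.1f"%tuple(pf),np.round(e[:,1]))
    b=(P[...,0]>420)&(P[...,0]<500)&(Z>45)&(Z<110)&(P[...,1]>200)&(P[...,1]<290)&~g
    q=P[b];print(len(q));o=q[q[:,0].argsort()][:25];print(np.round(o).tolist())
```

```text
scene depth [ 199  248   78   89 4174] ((536.9061889648438, 204.37669372558594), (113.97445678710938, 187.51611328125), 6.649138927459717) plane ((536.2623901367188, 205.3251953125), (113.68750762939453, 188.48745727539062), 6.527342796325684)
shelf front x=-0.0669*y+708.3 [706. 705. 704. 703. 702. 702. 701. 699. 699. 698. 697. 695. 693. 692.
 692. 690. 690. 689. 689. 688.]
479
[[423.0, 253.0, 77.0], [423.0, 252.0, 78.0], [424.0, 245.0, 78.0], [424.0, 256.0, 76.0], [424.0, 250.0, 77.0], [424.0, 255.0, 79.0], [425.0, 244.0, 79.0], [425.0, 249.0, 80.0], [425.0, 237.0, 78.0], [425.0, 253.0, 79.0], [425.0, 242.0, 79.0], [426.0, 247.0, 80.0], [426.0, 256.0, 76.0], [426.0, 251.0, 79.0], [426.0, 240.0, 80.0], [426.0, 234.0, 77.0], [426.0, 228.0, 79.0], [426.0, 245.0, 79.0], [426.0, 255.0, 77.0], [427.0, 250.0, 80.0], [427.0, 255.0, 80.0], [427.0, 238.0, 79.0], [427.0, 232.0, 76.0], [427.0, 243.0, 79.0], [427.0, 226.0, 78.0]]
side depth [ 314  192   83   48 2035] ((537.8668212890625, 203.36602783203125), (117.85515594482422, 185.47222900390625), 5.839594841003418) plane ((540.9758911132812, 203.83367919921875), (121.28085327148438, 186.52880859375), 5.14927339553833)
shelf front x=-0.0629*y+723.9 [708. 704. 712. 742. 757. 701. 701. 701. 702. 714. 745. 758. 695. 695.
 694. 715. 748. 690. 690. 689.]
113
[[421.0, 251.0, 78.0], [422.0, 246.0, 79.0], [423.0, 252.0, 77.0], [424.0, 238.0, 80.0], [424.0, 250.0, 76.0], [424.0, 247.0, 78.0], [424.0, 230.0, 77.0], [424.0, 256.0, 75.0], [424.0, 249.0, 79.0], [425.0, 254.0, 82.0], [425.0, 236.0, 80.0], [425.0, 225.0, 79.0], [426.0, 249.0, 59.0], [426.0, 245.0, 78.0], [426.0, 257.0, 73.0], [426.0, 244.0, 81.0], [426.0, 242.0, 77.0], [426.0, 254.0, 76.0], [426.0, 242.0, 80.0], [427.0, 239.0, 79.0], [427.0, 233.0, 80.0], [427.0, 226.0, 76.0], [427.0, 230.0, 82.0], [427.0, 228.0, 81.0], [427.0, 255.0, 73.0]]
```

```bash
python3 -m handwheel '[{"xyz":[0,0,0],"twist":0}]' 0.3
```

```text
t: 0.22
tool_pos: [181.7, -571.4, 222.2]
orientation: [0.988, 0.153, -0.0, -0.001]
force: [-0.2, 0.0, -1.2]
width: 0.918
grasp_force: 0.0
```

```bash
cat > go.py <<'E'
import sys,json
from h import *
# args: x,y,z[,yawdeg] ... -> rows units from the current pose
s=bot.state();Rm=R.from_quat(s["orientation"]).as_matrix();p=np.array(s["tool_pos"])
yaw=np.degrees(np.arctan2(Rm[1,0],Rm[0,0]))
print("now",np.round(p,1),"yaw",round(yaw,2),"F",np.round(s["force"],1),"t",s["t"],"w",round(s["width"],3))
for a in sys.argv[1:]:
    v=[float(k) for k in a.split(",")]
    print(a,np.round(Rm.T@(np.array(v[:3])-p)/400,4).tolist(),round((yaw-v[3])/180,4) if len(v)>3 else "")
E
python3 go.py 420,-200,222,3.8 440,189,200,3.8 440,189,30,3.8
```

```text
now [ 181.7 -571.4  222.2] yaw 17.63 F [-0.2  0.  -1.2] t 0.225 w 0.918
420,-200,222,3.8 [0.8491, -0.7045, 0.0013] 0.0769
440,189,200,3.8 [1.1913, -1.6161, 0.0573] 0.0769
440,189,30,3.8 [1.1913, -1.6156, 0.4823] 0.0769
```

```bash
python3 -m handwheel '[{"xyz":[0.849,-0.7045,0],"twist":0.077},{"xyz":[0.849,-0.7045,0],"twist":0.077},{"xyz":[0.849,-0.7045,0],"twist":0.077},{"xyz":[0.849,-0.7045,0],"twist":0.077},{"xyz":[0.849,-0.7045,0],"twist":0.077},{"xyz":[0.849,-0.7045,0],"twist":0.077},{"xyz":[0.849,-0.7045,0],"twist":0.077},{"xyz":[0.849,-0.7045,0],"twist":0.077},{"xyz":[0.849,-0.7045,0],"twist":0.077},{"xyz":[0.849,-0.7045,0],"twist":0.077}]' 0.3; python3 go.py 440,189,150,3.8 440,189,30,3.8
```

```text
t: 1.48
tool_pos: [419.4, -201.7, 222.6]
orientation: [0.999, 0.032, -0.0, 0.0]
force: [-0.0, -0.4, 0.2]
width: 0.3
grasp_force: 0.0
now [ 419.4 -201.7  222.6] yaw 3.68 F [-0.  -0.4  0.2] t 1.475 w 0.3
440,189,150,3.8 [0.1141, -0.9714, 0.1812] -0.0007
440,189,30,3.8 [0.1142, -0.9714, 0.4812] -0.0007
```

```bash
python3 -m handwheel '[{"xyz":[0.114,-0.9715,0.1],"twist":0},{"xyz":[0.114,-0.9715,0.1],"twist":0},{"xyz":[0.114,-0.9715,0.1],"twist":0},{"xyz":[0.114,-0.9715,0.1],"twist":0},{"xyz":[0.114,-0.9715,0.1],"twist":0},{"xyz":[0.114,-0.9715,0.1],"twist":0},{"xyz":[0.114,-0.9715,0.1],"twist":0},{"xyz":[0.114,-0.9715,0.18],"twist":0},{"xyz":[0.114,-0.9715,0.18],"twist":0}]'
python3 - <<'E'
from h import *
im,d,K,k1,M=cam("wrist");save(im,"w1.png");np.savez("w1.npz",im=im,d=d,K=K,k1=k1,M=M)
P=cloud(d,K,k1,M);X,Y,Z=P[...,0],P[...,1],P[...,2]
q=P[(Z>70)&(Z<90)&(Y>210)&(X<445)&(X>380)];print("bar",np.round(np.percentile(q,[2,50,98],axis=0),1))
q=P[(Z>81)&(Z<92)&(X>450)&(Y<290)&(X<640)];print("lid",cv2.minAreaRect(q[:,:2].astype(np.float32)),np.median(q[:,2]))
hsv=cv2.cvtColor(im,cv2.COLOR_RGB2HSV)
m=(hsv[...,0]<15)&(hsv[...,1]>100)&(X<520)&(Z>5);print("button",m.sum(),np.round(np.nanpercentile(P[m],[3,50,97],axis=0),1) if m.any() else "")
E
python3 go.py 440,189,30,3.8
```

```text
t: 2.6
tool_pos: [438.5, 188.4, 149.1]
orientation: [0.999, 0.032, -0.002, 0.001]
force: [-0.7, -0.2, -0.2]
width: 0.295
grasp_force: 0.0
bar [[423.8 221.   70.5]
 [428.3 237.6  79.6]
 [437.9 255.9  81.8]]
lid ((531.7715454101562, 199.4228973388672), (130.03134155273438, 190.3749237060547), 6.89577579498291) 87.35207101837982
button 6262 [[435.3 116.2 156.5]
 [453.2 174.4 236.8]
 [477.5 264.9 271.2]]
now [439.4 188.7 150.2] yaw 3.66 F [0.5 1.1 0.1] t 2.65 w 0.296
440,189,30,3.8 [0.0022, -0.001, 0.3006] -0.0008
```

View pics/w1.png

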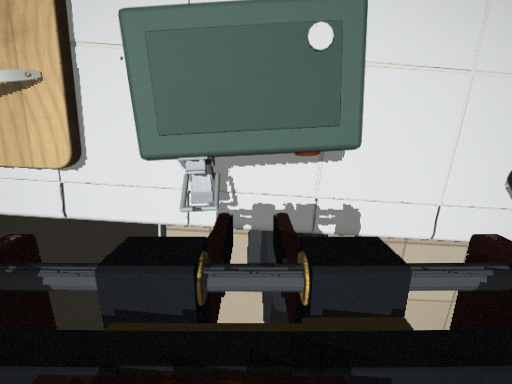

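The wrist view shows the lid from (120,10) to (365,155), with the loop and lever at (200,190), clear to the left of the left finger at (220,225). The button edge shows at (307,152).

```bash
python3 -m handwheel '[{"xyz":[0,0.008,0.1],"twist":0},{"xyz":[0,0.008,0.2],"twist":0},{"xyz":[0,0.008,0.3],"twist":0},{"xyz":[0,0.008,0.3],"twist":0}]'; python3 -m handwheel '[{"xyz":[0.04,0,0],"twist":0},{"xyz":[0.065,0,0],"twist":0},{"xyz":[0.09,0,0],"twist":0},{"xyz":[0.115,0,0],"twist":0},{"xyz":[0.14,0,0],"twist":0},{"xyz":[0.165,0,0],"twist":0},{"xyz":[0.19,0,0],"twist":0},{"xyz":[0.215,0,0],"twist":0},{"xyz":[0.24,0,0],"twist":0},{"xyz":[0.265,0,0],"twist":0},{"xyz":[0.28,0,0],"twist":0},{"xyz":[0.28,0,0],"twist":0}]'; python3 go.py
```

```text
t: 3.15
tool_pos: [439.0, 185.7, 29.7]
orientation: [0.999, 0.032, -0.002, 0.001]
force: [-0.2, -0.6, 0.4]
width: 0.295
grasp_force: 0.0
t: 4.65
tool_pos: [553.1, 194.8, 31.3]
orientation: [0.999, 0.033, 0.001, -0.0]
force: [-1.0, 1.6, 0.7]
width: 0.3
grasp_force: 0.3
now [553.1 194.8  31.3] yaw 3.77 F [-1.   1.6  0.7] t 4.65 w 0.3
```

```bash
python3 -m handwheel '[{"xyz":[0.015,0,0],"twist":0},{"xyz":[0.03,0,0],"twist":0},{"xyz":[0.035,0,0],"twist":0},{"xyz":[0.035,0,0],"twist":0}]';  python3 -m handwheel '[{"xyz":[0.006,0,0],"twist":0},{"xyz":[0.012,0,0],"twist":0},{"xyz":[0.012,0,0],"twist":0}]'
```

```text
t: 5.15
tool_pos: [564.0, 195.5, 30.6]
orientation: [0.999, 0.033, -0.002, 0.0]
force: [-6.8, -0.8, 4.6]
width: 0.303
grasp_force: 3.4
t: 5.52
tool_pos: [563.6, 195.4, 30.0]
orientation: [0.999, 0.033, -0.006, 0.0]
force: [-18.3, 1.2, 13.3]
width: 0.3
grasp_force: 9.0
```

```bash
python3 -m handwheel '[{"xyz":[-0.02,0,0],"twist":0},{"xyz":[-0.1,0,0],"twist":0},{"xyz":[-0.2,0,0],"twist":0},{"xyz":[-0.25,0,-0.1],"twist":0},{"xyz":[-0.25,0,-0.2],"twist":0},{"xyz":[-0.25,0,-0.3],"twist":0},{"xyz":[-0.25,0,-0.3],"twist":0}]'
cat > look.py <<'E'
import sys
from h import *
t=sys.argv[1]
for n in("scene","side","wrist"):
    im,d,K,k1,M=cam(n);np.savez(n+t+".npz",im=im,d=d,K=K,k1=k1,M=M)
    P=cloud(d,K,k1,M);X,Y,Z=P[...,0],P[...,1],P[...,2];hsv=cv2.cvtColor(im,cv2.COLOR_RGB2HSV)
    g=(Z>80)&(Z<92)&(hsv[...,0]>50)&(hsv[...,0]<110)&(hsv[...,1]>25)&(X>500)&(X<740)&(Y>90)&(Y<340)
    nn,lab,st,ce=cv2.connectedComponentsWithStats(g.astype(np.uint8));
    if nn<2: continue
    i=1+np.argmax(st[1:,4]);c=max(cv2.findContours((lab==i).astype(np.uint8),0,2)[0],key=len)[:,0]
    print(n,"lid",cv2.minAreaRect(P[lab==i][:,:2].astype(np.float32)),cv2.minAreaRect(onplane(c,86,K,k1,M)[:,:2].astype(np.float32)))
    q=P[(Z>64)&(Z<95)&(Y>215)&(X<570)&(X>500)&(Y<300)]
    if len(q)>20: print(" loop",len(q),np.round(np.percentile(q,[2,50,98],axis=0),1).tolist())
    if n=="wrist":
        r=im
        save(r,"w%s.png"%t)
    if n=="scene": save(cv2.resize(im[180:340,90:310],None,fx=3.5,fy=3.5,interpolation=cv2.INTER_CUBIC),"s%s.png"%t)
E
python3 look.py 2
```

```text
t: 6.4
tool_pos: [474.7, 190.2, 154.1]
orientation: [0.999, 0.033, 0.005, -0.001]
force: [0.2, 0.1, 0.2]
width: 0.295
grasp_force: 0.0
scene lid ((634.50537109375, 206.7880859375), (115.32296752929688, 189.3577117919922), 3.9057953357696533) ((633.0795288085938, 208.34735107421875), (115.66952514648438, 189.45774841308594), 3.6787831783294678)
 loop 114 [[524.6, 231.5, 64.7], [536.2, 250.9, 76.3], [569.3, 266.4, 81.1]]
side lid ((631.4630737304688, 207.32009887695312), (102.90519714355469, 184.7662353515625), 4.39428186416626) ((631.8870849609375, 207.40036010742188), (101.41853332519531, 185.1210174560547), 4.101380348205566)
 loop 75 [[524.2, 231.9, 64.8], [532.7, 250.9, 75.9], [562.5, 266.5, 79.9]]
wrist lid ((603.238525390625, 202.310302734375), (54.83826446533203, 188.88442993164062), 3.826479196548462) ((602.6818237304688, 202.3013458251953), (54.897193908691406, 187.19793701171875), 3.7615315914154053)
 loop 752 [[523.4, 230.7, 64.7], [537.8, 249.4, 76.7], [569.5, 264.8, 81.6]]
```

View pics/s2.png

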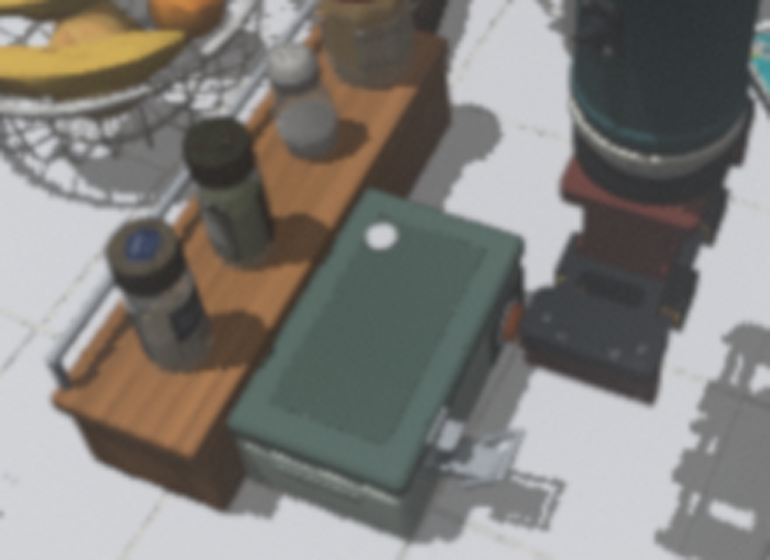

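The scene view shows the warmer flush against the shelf, with the lid edge along the shelf front from (370,190) to (235,430). The jars are unmoved, and the latch still sticks out to about (555,500).

```bash
python3 go.py 490,247.5,150,3.8 493,247.5,70,3.8 541,250.9,70,3.8
```

```text
now [470.9 189.2 150.1] yaw 3.77 F [-0.3 -1.  -0.2] t 6.55 w 0.299
490,247.5,150,3.8 [0.0573, -0.1424, 0.0003] -0.0002
493,247.5,70,3.8 [0.0647, -0.1419, 0.2003] -0.0002
541,250.9,70,3.8 [0.185, -0.1425, 0.2003] -0.0002
```

```bash
python3 -m handwheel '[{"xyz":[0.058,-0.1422,0],"twist":0},{"xyz":[0.058,-0.1422,0],"twist":0},{"xyz":[0.058,-0.1422,0.1],"twist":0},{"xyz":[0.058,-0.1422,0.2],"twist":0},{"xyz":[0.075,-0.1422,0.2],"twist":0},{"xyz":[0.095,-0.1422,0.2],"twist":0},{"xyz":[0.115,-0.1422,0.2],"twist":0},{"xyz":[0.135,-0.1422,0.2],"twist":0},{"xyz":[0.155,-0.1422,0.2],"twist":0},{"xyz":[0.17,-0.1422,0.2],"twist":0},{"xyz":[0.185,-0.1422,0.2],"twist":0},{"xyz":[0.185,-0.1422,0.2],"twist":0}]' 0
python3 - <<'E'
from h import *
for n in("scene",):
    im,d,K,k1,M=cam(n);save(cv2.resize(im[240:340,180:310],None,fx=6,fy=6,interpolation=cv2.INTER_CUBIC)[:600],"s3.png")
    P=cloud(d,K,k1,M);X,Y,Z=P[...,0],P[...,1],P[...,2]
    q=P[(Z>70)&(Z<97)&(Y>225)&(X<580)&(X>545)&(Y<275)];print(len(q),np.round(np.percentile(q,[2,50,98],axis=0),1).tolist() if len(q) else "")
E
python3 go.py
```

```text
t: 8.05
tool_pos: [541.5, 251.0, 70.7]
orientation: [0.999, 0.033, 0.0, -0.0]
force: [-0.0, -0.4, 0.2]
width: 0.003
grasp_force: 0.0
45 [[558.9, 251.9, 75.0], [572.0, 258.1, 83.3], [579.9, 263.4, 89.7]]
now [541.  250.9  70.6] yaw 3.77 F [-0.2  0.8  0.3] t 8.1 w 0.003
```

View pics/s3.png

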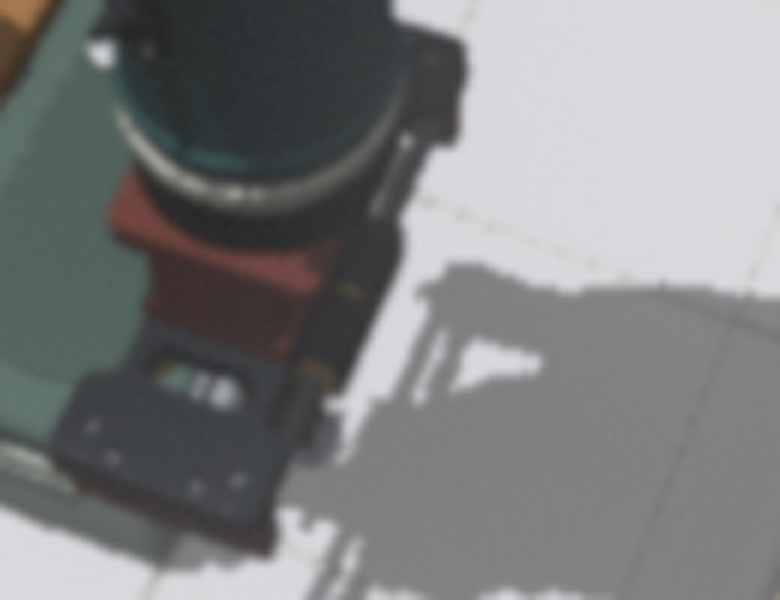

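The gripper hides the latch, so I back off and check with the wrist camera.

```bash
python3 -m handwheel '[{"xyz":[0.006,0,0],"twist":0},{"xyz":[0.006,0,0],"twist":0},{"xyz":[-0.03,0,0],"twist":0},{"xyz":[-0.1,0,0],"twist":0},{"xyz":[-0.12,0,-0.1],"twist":0},{"xyz":[-0.12,0,-0.2],"twist":0},{"xyz":[-0.12,0,-0.2],"twist":0}]'; python3 look.py 4
python3 - <<'E'
from h import *
z=np.load("wrist4.npz");P=cloud(z["d"],z["K"],float(z["k1"]),z["M"])
W=np.array([634.5,207,0]);Rz=R.from_euler("z",3.83,degrees=True).as_matrix()
L=(P-W)@Rz
q=L[(L[...,0]<-61)&(L[...,0]>-125)&(abs(L[...,1]-50)<25)&(L[...,2]>40)&(L[...,2]<105)]
for x in range(-124,-60,4):
    s=q[abs(q[:,0]-x)<2]
    if len(s): print(x,len(s),np.round(np.percentile(s[:,2],[5,50,97]),1),np.round(np.percentile(s[:,1],[2,98])))
im=z["im"];v,u=np.where((abs(L[...,0]+85)<30)&(abs(L[...,1]-50)<30)&(L[...,2]<100)&(L[...,2]>30))
a,b=max(0,v.min()-20),max(0,u.min()-30);save(cv2.resize(im[a:v.max()+20,b:u.max()+30],None,fx=4,fy=4,interpolation=cv2.INTER_CUBIC)[:600,:800],"w4c.png");print(a,b)
E
```

```text
t: 8.98
tool_pos: [494.1, 248.5, 153.6]
orientation: [0.999, 0.033, 0.003, -0.001]
force: [-0.6, 0.6, 0.4]
width: 0.007
grasp_force: 0.0
scene lid ((634.359375, 205.84756469726562), (115.19795227050781, 191.6396942138672), 3.6695187091827393) ((633.244384765625, 208.47186279296875), (115.60918426513672, 190.73045349121094), 3.8253397941589355)
side lid ((631.1976318359375, 207.367919921875), (103.83943939208984, 184.50010681152344), 4.122804641723633) ((632.3004760742188, 207.48321533203125), (100.58184814453125, 185.014892578125), 4.101380348205566)
wrist lid ((615.7559814453125, 203.67593383789062), (78.74555969238281, 190.15476989746094), 3.9167113304138184) ((615.0955200195312, 203.75558471679688), (77.85871124267578, 188.1593017578125), 4.083390712738037)
 loop 547 [[527.8, 233.1, 64.2], [564.1, 251.0, 76.5], [569.8, 267.4, 85.8]]
-104 69 [62.5 63.7 64.9] [37. 58.]
-100 114 [59.4 61.3 63.4] [37. 58.]
-96 90 [57.7 59.  60.7] [38. 58.]
-92 83 [56.9 58.  59.3] [38. 57.]
-88 103 [56.3 57.5 58.6] [38. 57.]
-84 103 [51.5 56.9 58.3] [33. 62.]
-80 149 [52.4 56.2 58.2] [31. 65.]
-76 162 [54.7 56.1 64.3] [31. 65.]
-72 153 [56.4 78.4 80.2] [31. 65.]
-68 197 [55.7 75.7 77.9] [31. 65.]
-64 210 [55.7 80.9 85.5] [31. 65.]
83 187
```

View pics/w4c.png

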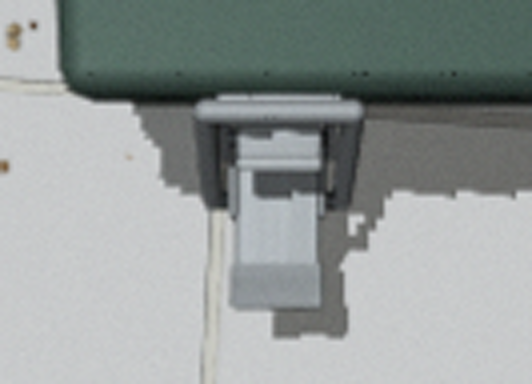

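The loop has dropped inward and rests on the lid just above the keeper, its cross bar at crop (280,108). The lever still sticks out, with its end at (275,295). Next I press the lever down.

```bash
python3 go.py 526.4,248.5,80 526.4,248.5,28 532,249,20 541,249.6,17
```

```text
now [491.7 247.4 149.9] yaw 3.78 F [-0.  -0.3  0.3] t 9.125 w 0.006
526.4,248.5,80 [0.0869, 0.0029, 0.1745] 
526.4,248.5,28 [0.0872, 0.0029, 0.3045] 
532,249,20 [0.1012, 0.0025, 0.3245] 
541,249.6,17 [0.1238, 0.0025, 0.332]
```

```bash
python3 -m handwheel '[{"xyz":[0.087,0.003,0.05],"twist":0},{"xyz":[0.087,0.003,0.16],"twist":0},{"xyz":[0.087,0.003,0.19],"twist":0},{"xyz":[0.087,0.003,0.21],"twist":0},{"xyz":[0.087,0.003,0.23],"twist":0},{"xyz":[0.087,0.003,0.25],"twist":0},{"xyz":[0.087,0.003,0.27],"twist":0},{"xyz":[0.087,0.003,0.29],"twist":0},{"xyz":[0.087,0.003,0.305],"twist":0},{"xyz":[0.087,0.003,0.305],"twist":0}]'
python3 - <<'E'
from h import *
im,d,K,k1,M=cam("wrist");save(im[60:360,120:420],"w5.png");
P=cloud(d,K,k1,M)
W=np.array([634.5,207,0]);Rz=R.from_euler("z",3.83,degrees=True).as_matrix()
L=(P-W)@Rz
q=L[(L[...,0]<-61)&(L[...,0]>-125)&(abs(L[...,1]-50)<25)&(L[...,2]>10)&(L[...,2]<105)]
for x in range(-124,-60,4):
    s=q[abs(q[:,0]-x)<2]
    if len(s): print(x,len(s),np.round(np.percentile(s[:,2],[5,50,97]),1),np.round(np.percentile(s[:,1],[2,98])))
E
```

```text
t: 10.38
tool_pos: [527.5, 248.7, 28.2]
orientation: [0.999, 0.033, -0.0, 0.0]
force: [1.0, -0.1, 5.4]
width: 0.006
grasp_force: 1.9
-112 30 [84.3 85.5 89.3] [48. 51.]
-108 18 [ 85.7 103.5 104.8] [48. 51.]
-104 16 [103.  103.7 104.7] [48. 51.]
-100 6 [25.1 25.5 26.9] [37. 39.]
-96 32 [79.6 81.7 86.6] [48. 51.]
-92 709 [45.5 59.5 82.1] [41. 58.]
-84 4 [40.  41.  41.2] [59. 59.]
-80 159 [73.6 74.4 75.4] [39. 56.]
-76 380 [70.6 71.8 75.1] [39. 56.]
-72 266 [71.2 75.2 76.6] [32. 63.]
-68 524 [75.3 77.2 80.6] [30. 64.]
-64 751 [80.  82.6 83.9] [26. 74.]
```

View pics/w5.png

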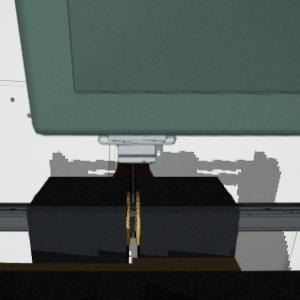

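The bar lies behind the keeper lip at crop (138,140) and the lever is being held down. I carry on inward to pass centre.

```bash
python3 -m handwheel '[{"xyz":[0.007,0,0.013],"twist":0},{"xyz":[0.014,0,0.022],"twist":0},{"xyz":[0.02,0,0.028],"twist":0},{"xyz":[0.025,0,0.028],"twist":0},{"xyz":[0.03,0,0.028],"twist":0},{"xyz":[0.035,0,0.028],"twist":0},{"xyz":[0.035,0,0.028],"twist":0}]'
```

```text
t: 11.3
tool_pos: [542.1, 249.8, 17.6]
orientation: [0.999, 0.033, 0.0, -0.0]
force: [-0.4, 0.1, 0.7]
width: 0.005
grasp_force: 0.0
```

```bash
python3 -m handwheel '[{"xyz":[-0.05,0,0],"twist":0},{"xyz":[-0.12,0,0],"twist":0},{"xyz":[-0.12,0,-0.12],"twist":0},{"xyz":[-0.12,0,-0.25],"twist":0},{"xyz":[-0.12,0,-0.35],"twist":0},{"xyz":[-0.12,0,-0.35],"twist":0}]'; python3 look.py 6
python3 - <<'E'
from h import *
W=np.array([634.5,207,0]);Rz=R.from_euler("z",3.83,degrees=True).as_matrix()
z=np.load("wrist6.npz");P=cloud(z["d"],z["K"],float(z["k1"]),z["M"]);L=(P-W)@Rz
q=L[(L[...,0]<-58)&(L[...,0]>-110)&(abs(L[...,1]-50)<25)&(L[...,2]>8)&(L[...,2]<105)]
for x in range(-108,-56,3):
    s=q[abs(q[:,0]-x)<1.5]
    if len(s): print(x,len(s),np.round(np.percentile(s[:,2],[5,50,97]),1),np.round(np.percentile(s[:,1],[2,98])))
im=z["im"];v,u=np.where((abs(L[...,0]+70)<20)&(abs(L[...,1]-0)<90)&(L[...,2]<100)&(L[...,2]>10))
a,b=max(0,v.min()-20),max(0,u.min()-20);save(cv2.resize(im[a:v.max()+20,b:u.max()+20],None,fx=3,fy=3,interpolation=cv2.INTER_CUBIC)[:600,:800],"w6c.png")
hsv=cv2.cvtColor(im,cv2.COLOR_RGB2HSV);m=(hsv[...,0]<15)&(hsv[...,1]>100)&(abs(L[...,0]+65)<15)&(L[...,2]>5)&(L[...,2]<60)
print("button",m.sum(),np.round(np.percentile(L[m],[3,50,97],axis=0),1) if m.any() else "")
E
python3 go.py
```

```text
t: 12.05
tool_pos: [496.4, 247.5, 161.0]
orientation: [0.999, 0.033, 0.003, -0.001]
force: [0.4, 0.7, -0.2]
width: 0.002
grasp_force: 0.0
scene lid ((634.3123779296875, 206.55081176757812), (115.35489654541016, 190.03317260742188), 3.6722049713134766) ((632.9689331054688, 208.1896514892578), (115.6504135131836, 190.17698669433594), 3.598799705505371)
side lid ((630.1640014648438, 225.98114013671875), (102.51669311523438, 147.47744750976562), 5.147930145263672) ((631.980224609375, 226.71142578125), (101.2071304321289, 147.09664916992188), 5.528501033782959)
wrist lid ((617.4922485351562, 204.03884887695312), (83.48761749267578, 190.19363403320312), 3.6873598098754883) ((616.846923828125, 203.97889709472656), (82.62678527832031, 187.9157257080078), 4.072826862335205)
 loop 366 [[558.1, 235.5, 73.9], [565.7, 251.1, 78.0], [569.8, 266.8, 80.1]]
-72 82 [76.5 78.1 79.5] [38. 58.]
-69 81 [55.3 74.4 75.7] [35. 61.]
-66 125 [55.  75.1 78.5] [33. 63.]
-63 119 [77.9 79.2 80.3] [31. 65.]
-60 171 [76.9 79.2 83.5] [29. 72.]
-57 56 [80.9 82.2 83.7] [27. 72.]
button 174 [[-72.4 -69.7  12.5]
 [-63.9 -55.2  46.7]
 [-60.9 188.8  50.3]]
now [493.  246.3 156.5] yaw 3.78 F [ 0.1 -0.2 -0.2] t 12.2 w 0.004
```

View pics/w6c.png

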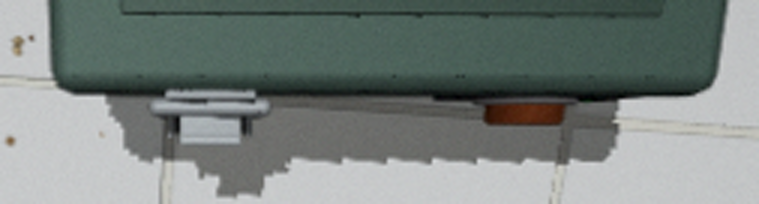

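Run:
```python
from h import *
W=np.array([634.5,207,0]);Rz=R.from_euler("z",3.83,degrees=True).as_matrix()
z=np.load("wrist6.npz");M=z["M"];P=cloud(z["d"],z["K"],float(z["k1"]),M);L=(P-W)@Rz
print("cam",np.round((M[:3,3]-W)@Rz))
v,u=np.where((abs(L[...,0]+70)<20)&(abs(L[...,1])<90)&(L[...,2]<100)&(L[...,2]>10))
a,b=max(0,v.min()-20),max(0,u.min()-20)
for py in range(88,152,6): print(py,np.round(L[a+py//3,b+70]).tolist(),np.round(L[a+py//3,b+525//3]).tolist())
```

```text
cam [-69.  49. 320.]
88 [-57.0, 48.0, 84.0] [-57.0, -42.0, 84.0]
94 [-59.0, 47.0, 83.0] [-59.0, -44.0, 80.0]
100 [-60.0, 47.0, 78.0] [-59.0, -55.0, 53.0]
106 [-62.0, 47.0, 79.0] [-61.0, -56.0, 49.0]
112 [-64.0, 47.0, 79.0] [-63.0, -57.0, 49.0]
118 [-65.0, 47.0, 76.0] [-65.0, -57.0, 49.0]
124 [-67.0, 47.0, 76.0] [-67.0, -62.0, 35.0]
130 [-69.0, 47.0, 74.0] [-69.0, -75.0, 2.0]
136 [-71.0, 47.0, 78.0] [-71.0, -76.0, 1.0]
142 [-72.0, 47.0, 78.0] [-73.0, -77.0, -0.0]
148 [-76.0, 47.0, 1.0] [-76.0, -77.0, 1.0]
```

The lever can't be seen past the keeper, so it's flat. The bar is on its seat at crop (210,105), and the button stands clear at (525,112). Next is the button.

```bash
python3 go.py 526.6,140.3,150 526.6,140.3,29 548,141.7,29 561,142.6,29
```

```text
now [493.  246.3 156.5] yaw 3.78 F [ 0.1 -0.2 -0.2] t 12.2 w 0.004
526.6,140.3,150 [0.0663, 0.2698, 0.0163] 
526.6,140.3,29 [0.0668, 0.2697, 0.3188] 
548,141.7,29 [0.1205, 0.2698, 0.3187] 
561,142.6,29 [0.153, 0.2697, 0.3187]
```

```bash
python3 -m handwheel '[{"xyz":[0.065,0.27,0.01],"twist":0},{"xyz":[0.065,0.27,0.01],"twist":0},{"xyz":[0.065,0.27,0.02],"twist":0},{"xyz":[0.065,0.27,0.16],"twist":0},{"xyz":[0.065,0.27,0.26],"twist":0},{"xyz":[0.065,0.27,0.32],"twist":0},{"xyz":[0.09,0.27,0.32],"twist":0},{"xyz":[0.11,0.27,0.32],"twist":0},{"xyz":[0.125,0.27,0.32],"twist":0},{"xyz":[0.125,0.27,0.32],"twist":0}]' 0; python3 -m handwheel '[{"xyz":[0.005,0,0],"twist":0},{"xyz":[0.01,0,0],"twist":0},{"xyz":[0.015,0,0],"twist":0},{"xyz":[0.015,0,0],"twist":0}]'
```

```text
t: 13.45
tool_pos: [552.5, 142.4, 30.5]
orientation: [0.999, 0.033, 0.001, -0.0]
force: [-1.1, -0.2, 0.0]
width: 0.004
grasp_force: 0.0
t: 13.95
tool_pos: [557.1, 142.5, 29.5]
orientation: [0.999, 0.033, 0.0, -0.0]
force: [1.1, -0.4, -0.0]
width: 0.007
grasp_force: 0.0
```

```bash
python3 -m handwheel '[{"xyz":[0.005,0,0],"twist":0},{"xyz":[0.01,0,0],"twist":0},{"xyz":[0.01,0,0],"twist":0}]'; python3 -m handwheel '[{"xyz":[0.005,0,0],"twist":0},{"xyz":[0.01,0,0],"twist":0},{"xyz":[0.01,0,0],"twist":0}]'
```

```text
t: 14.32
tool_pos: [559.6, 142.7, 29.2]
orientation: [0.999, 0.033, -0.001, 0.0]
force: [-4.8, -0.2, 3.2]
width: 0.005
grasp_force: 2.2
t: 14.7
tool_pos: [562.2, 142.8, 29.1]
orientation: [0.999, 0.033, -0.002, 0.0]
force: [-7.2, 0.4, 5.0]
width: 0.005
grasp_force: 3.7
```

```bash
python3 -m handwheel '[{"xyz":[0.005,0,0],"twist":0},{"xyz":[0.01,0,0],"twist":0},{"xyz":[0.01,0,0],"twist":0}]'; python3 -m handwheel '[{"xyz":[0.005,0,0],"twist":0},{"xyz":[0.01,0,0],"twist":0},{"xyz":[0.01,0,0],"twist":0}]'
```

```text
t: 15.08
tool_pos: [565.6, 143.1, 29.1]
orientation: [0.999, 0.033, -0.003, 0.0]
force: [-9.3, -0.5, 6.6]
width: 0.008
grasp_force: 4.3
t: 15.45
tool_pos: [565.6, 143.1, 28.7]
orientation: [0.999, 0.033, -0.007, 0.0]
force: [-16.5, -0.4, 12.2]
width: 0.003
grasp_force: 8.2
```

```bash
python3 -m handwheel '[{"xyz":[0.006,0,0],"twist":0},{"xyz":[0.006,0,0],"twist":0},{"xyz":[0.006,0,0],"twist":0}]'; python3 -m handwheel '[{"xyz":[-0.02,0,0],"twist":0},{"xyz":[-0.06,0,0],"twist":0},{"xyz":[-0.16,0,0],"twist":0},{"xyz":[-0.16,0,-0.12],"twist":0},{"xyz":[-0.16,0,-0.25],"twist":0},{"xyz":[-0.16,0,-0.33],"twist":0},{"xyz":[-0.16,0,-0.33],"twist":0}]'; python3 look.py 7
python3 - <<'E'
from h import *
W=np.array([634.5,207,0]);Rz=R.from_euler("z",3.83,degrees=True).as_matrix()
z=np.load("wrist7.npz");M=z["M"];im=z["im"];P=cloud(z["d"],z["K"],float(z["k1"]),M);L=(P-W)@Rz
hsv=cv2.cvtColor(im,cv2.COLOR_RGB2HSV);m=(hsv[...,0]<15)&(hsv[...,1]>100)&(abs(L[...,0]+65)<15)&(L[...,2]>20)&(L[...,2]<55)&(abs(L[...,1]+58)<20)
print("button",m.sum(),np.round(np.percentile(L[m],[3,50,97],axis=0),1) if m.any() else "")
q=L[(abs(L[...,1]-49)<20)&(L[...,0]<-58)&(L[...,0]>-100)&(L[...,2]>10)&(L[...,2]<84)];print(np.round(np.percentile(q,[1,50,99],axis=0),1))
v,u=np.where((abs(L[...,0]+70)<20)&(abs(L[...,1])<90)&(L[...,2]<100)&(L[...,2]>10))
a,b=max(0,v.min()-20),max(0,u.min()-20);save(cv2.resize(im[a:v.max()+20,b:u.max()+20],None,fx=3,fy=3,interpolation=cv2.INTER_CUBIC)[:600,:800],"w7c.png")
E
```

```text
t: 15.82
tool_pos: [565.6, 143.0, 28.4]
orientation: [0.999, 0.033, -0.009, 0.001]
force: [-20.0, -1.4, 16.4]
width: 0.008
grasp_force: 10.4
t: 16.7
tool_pos: [514.0, 139.9, 164.4]
orientation: [0.999, 0.033, 0.004, -0.0]
force: [1.0, 0.5, 0.2]
width: 0.005
grasp_force: 0.0
scene lid ((634.4092407226562, 206.47186279296875), (115.43787384033203, 190.1663818359375), 3.5428006649017334) ((632.9728393554688, 208.2774200439453), (115.6183090209961, 190.0826416015625), 3.593170404434204)
 loop 64 [[559.8, 236.0, 66.9], [567.0, 252.8, 75.3], [569.8, 269.2, 81.4]]
side lid ((630.2886962890625, 206.90716552734375), (104.00435638427734, 185.24261474609375), 4.334718704223633) ((632.4155883789062, 207.50738525390625), (99.65079498291016, 184.99984741210938), 3.834242105484009)
wrist lid ((623.4454956054688, 203.3687744140625), (95.72080993652344, 190.85659790039062), 3.792234182357788) ((622.8870849609375, 202.98434448242188), (94.89848327636719, 188.11895751953125), 3.4866175651550293)
 loop 344 [[559.0, 233.2, 70.6], [565.9, 249.4, 77.7], [569.9, 265.6, 80.4]]
button 0 
[[-72.4  29.7  16.7]
 [-64.   42.5  77.6]
 [-58.1  64.5  83.3]]
```

View pics/w7c.png

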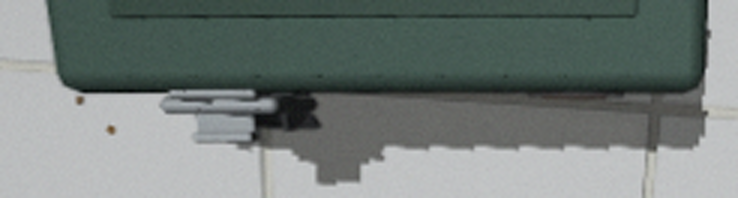

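The button no longer stands out; only a sliver shows at crop (570,97). The bar sits behind the keeper lip at (220,103), the lever is out of sight and the lid pose is unchanged.

```bash
python3 -c "
from station import bot
print(bot.sign_off())"
```

```text
the job is handed in; nothing more can be done
None
```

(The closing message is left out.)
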